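Tilt the drilling template out of its bin and lay it on the drawer front

TASK

Take the yellow drilling template out of the half-covered plywood bin by its red handle, lifting the handle end first so that it tilts out from under the fixed half-lid. Lay it down gently, flat and handle up, on the white drawer front, long side along the tape rectangle's long side and wholly inside the blue tape, and let go. Leave the other things where they are.

Things in the scene. Friction and masses are not known exactly. Their poses are not given: they have to be found in the camera images.
- bin: Deep narrow open-topped plywood bin screwed to the bench: 206 long (x) x 110 wide (y) x 93 high, walls and floor 8 thick, inside 190 x 94. Origin: centre of its underside, on the bench; x along its length, within 0.3 rad of straight away from the robot. A fixed half-lid covers its robot-side end; the open part is 130 x 94, shorter than the template, which cannot come straight up.
- lid_edge (a point): Middle of the lower edge of the bin's dark fixed half-lid, where the opening begins (bin x = -35, z = 85 mm); axes parallel to the bin's. The half-lid is 8 thick, top flush with the rim, and covers bin x from -95 to -35.
- template: Drilling template: flat yellow metal plate 150 (x) x 76 (y) x 9 thick with dark dots, 0.2 to 0.4 kg, flat on the bin's floor, its x within 0.06 rad of the bin's. Origin: centre of its underside; z up, to the handle's side. Its -x end lies under the half-lid; its +x end, with the bow handle, under the opening. Raise the handle end 30 to 45 degrees, then draw it out.
- template_grip (a point): Middle of the handle's round red bar (template x = +40, y = 0, z = 47 mm). The bar is 12 in diameter, along the plate's y, with 50 free between its two steel posts. Axes parallel to the template's. In a light grip (about 8 N) the plate turns about the bar and hangs some 35 to 45 degrees tilted, handle end up; a firm grip (40 N) mostly holds it.
- template_nl (a point): Corner of the template's underside at x = -75, y = 38 mm in its frame.
- template_nr (a point): Corner of the template's underside at x = -75, y = -38 mm in its frame.
- template_fl (a point): Corner of the template's underside at x = 75, y = 38 mm in its frame.
- template_fr (a point): Corner of the template's underside at x = 75, y = -38 mm in its frame.
- panel: White drawer front lying flat, fixed to the bench: 340 (its x) x 200 (its y) x 18 thick. Origin: centre of its underside; x axis within 0.25 rad of straight away from the robot. Bin and panel stand side by side, either one on the left.
- mark (a point): Centre of the rectangle of blue tape on top of the panel (panel x = +20, z = 18 mm); axes parallel to the panel's. Inside the tape the rectangle is 200 (x) x 126 (y), the tape is 12 wide and has no thickness to speak of.
- pencil: Bystander, loose, leave it: flat red carpenter's pencil, 150 x 14 x 8, lying on the white panel just outside the robot-side end of the tape frame. Origin: centre of its underside.
- tape_measure: Bystander, loose, leave it: yellow tape measure, 66 x 36 x 60 high, in the middle between bin and panel. Origin: centre of its underside.
- glue: Bystander, loose, leave it: white glue bottle, 64 across, 170 high. Origin: centre of its underside.
- mug: Bystander, loose, leave it: blue mug, 84 across, 100 high. Origin: centre of its underside.
- hammer: Bystander, loose, leave it: hammer lying on the bench, about 300 long. Origin near the middle of its underside.
- screw_box: Bystander, loose, leave it: cardboard box of screws, 120 x 80 x 55 high. Origin: centre of its underside.
- square: Bystander, loose, leave it: try square, wooden stock 130 long, steel blade 180 long. Origin: centre of the underside of its stock.
Not all that is in view belongs to the job. Leave any pink look-alike of the template alone.

How it is judged:
On the way:
1. the template's handle end is raised (more than 14 degrees) while its other end is still down in the bin (angle between template's own z axis and vertical above 0.25 rad and z of each of template_nl, template_nr in the frame of bin below 0.085 m and x of each of template_nl, template_nr in the frame of bin below 0.095 m and height (world z) of template_fl above 0.03 m), for 0.05 s.
At the end, for the whole second after the job is handed in: The template lies at rest flat on the white panel (underside within 4 mm of its top, tilt under 3.4 degrees), handle up, all four corners inside the tape rectangle (none more than 2 mm over the tape's inner edge), let go. Either way round (x of template_nl in the frame of mark between -0.102 and 0.102 m and y of template_nl in the frame of mark between -0.065 and 0.065 m and x of template_nr in the frame of mark between -0.102 and 0.102 m and y of template_nr in the frame of mark between -0.065 and 0.065 m and x of template_fl in the frame of mark between -0.102 and 0.102 m and y of template_fl in the frame of mark between -0.065 and 0.065 m and x of template_fr in the frame of mark between -0.102 and 0.102 m and y of template_fr in the frame of mark between -0.065 and 0.065 m and angle between template's own z axis and vertical below 0.06 rad and z of template in the frame of mark between -0.004 and 0.004 m and linear speed of template below 0.02 m/s); the robot touches nothing.
It fails at once if the template is dropped onto the panel (over it, touched by no finger, it falls faster than 0.7 m/s, as from 25 mm) (linear speed of template above 0.7 m/s and contact force between the fingers and template below 0.2 N and x of template in the frame of mark between -0.2 and 0.2 m and y of template in the frame of mark between -0.13 and 0.13 m).
It fails at once if the template is slammed on the panel (contact over 80 N) (contact force between template and panel above 80 N).
It fails at once if a bystander is pushed more than 40 mm from its place (distance of any of pencil, tape_measure, glue, mug, hammer, screw_box, square from where it was at the start of the episode above 0.04 m).
It also fails if it takes over 54 s, if anything falls off the work surface, if the arm or the gripper's body presses on something with over 40 N, if the wrist force passes 120 N, or if a joint passes its speed limit or range.

ROBOT

A 6-joint arm with a two-finger parallel gripper is mounted at the origin on the work surface. World frame = base frame: x ahead of the robot, y to its left, z up, the work surface at z = 0. Lengths are in m, angles in rad, forces in N, time in s.
With the tool pointing down it reaches from about 0.35 to 0.975 m from the base axis. Payload 4.9 kg.
Tool frame: the origin (TCP) lies at the very end of the fingers, on their centre line; the grasp point (between the pads) lies manip.grip_point_offset behind it (manip.grip_point_offset is the distance from the TCP to the grasp point, in m); z points along the fingers, y is the line along which they close (so a half turn about z gives the same grasp; the last joint's range is limited). The gripper opens to 85 mm and grips with 20 to 120 N. Pads are 22 mm wide; open, the fingers measure 114 mm over their backs; the gripper's body (76 mm by 85 mm) begins 54 mm behind the grasp point. The pads swing forward as they close: fully open they stand 13 mm farther back than shut.
Start: joints at [-1.222, 0.053, 1.613, -0, 1.476, -0.119], TCP at [0.282, -0.558, 0.231] pointing down, gripper open.
Joint ranges: [-3.01, 3.01], [-1.01, 2.22], [0.06, 2.58], [-1.02, 4.17], [0.09, 2.62], [-3.14, 3.14]. Speed limits (rad/s): [2.57, 2.57, 3.14, 3.14, 3.14, 3.14].

INTERFACE

Orientations are given as a unit quaternion [w, x, y, z].
In Python, from plant import manip gives the robot as it stands.
- The arm moves only by the shell command python3 -m crank 'ROWS' [OPENING]. ROWS is JSON, a list of rows, each an object of numbers: "x", "y", "z": the shift along the tool's x, y, z in cm; "turn": the turn about the tool's z in rad. In form: [{"x": .., "y": .., "z": .., "turn": ..}, ...]. A call has 1 to 5 rows; each row shifts and turns the commanded pose from where the row before left it, along the tool's axes as they then stand; what a row does not reach is not made up. A row lasts 1/10 s, in which the tool goes at most 50 mm and 8.59 degrees, less where a joint would pass 70% of its speed; a pose out of reach is approached as far as the arm can. A call with a gripper value outside its range is refused whole. OPENING is the opening in per cent of the stroke, from 0 (shut) to 100 (fully open), set as the call begins (- or left out, the last holds). The fingers move at their own pace and stop on an object; the grip force is fixed at half the most. Time passes only in rows, so rows that do not move let the fingers close. It gives the time, the measured TCP pose, the force, the opening and the grip force at its end, in the units of the state.
- manip.state(): the state, without advancing time (a new reading comes with each control period).
- manip.grab_frame(name): name is "scene" or "top" or "wrist"; returns (picture, depth): 384x512x3 uint8, red, green, blue; 384x512 float32, m along the optical axis (not along the pixel's ray), 0 where there is no reading.
- manip.camera_model(name): a dict with "mtx" (3x3 intrinsics, pixels), "world_to_cam" (4x4, takes a point from world to camera coordinates). Camera axes: x right, y down, z forward; pixel columns grow to the right and rows downward; lengths in m; the calibration is good to about 2 mm. A picture is of the moment at which its call begins: read the wrist's pose just before it. camera_model takes no time and is no camera call; for the wrist camera it gives the pose at the moment of the call.
- manip.job_done(): hands the job in; it is judged then, once.
The state is a dict: "time": time; "joint_pos": joint angles; "joint_vel": joint speeds; "joint_efforts": joint torques, N m; "tool_pos": TCP position; "tool_rot": TCP orientation; "contact_force": force on the tool from outside, world axes, zero at the start; "ft_torque": the same for the moment, N m; "gripper_width": opening from 0.0 (shut) to 1.0 (fully open); "grasp_force": force on a finger pad.
Only numpy, scipy, OpenCV 4.12 (cv2) and the standard library are available. Lean on these libraries where they do the work, as an engineer would, in place of code of your own. Each camera call takes 0.05 s, during which the arm holds its last target. There are 200 camera calls.

## Working session

There is one attempt and no reset: what is moved stays moved. The work goes in short steps, Python scripts to look and compute and a shell command to move; the robot and the scene stay as the last step left them, time stands still between calls to the robot, and variables do not carry over. Pictures are saved under pics/ and viewed, at most 10 in all, crops included, and the job is handed in when it is done.

```bash
ls; mkdir -p pics; cat > h.py <<'E'
import numpy as np, cv2
from plant import manip
def grab(n):
    m=manip.camera_model(n); p,d=manip.grab_frame(n)
    return p,d,np.array(m["mtx"]),np.array(m["world_to_cam"])
def cloud(d,K,T):
    v,u=np.mgrid[:d.shape[0],:d.shape[1]]
    c=np.stack([(u-K[0,2])/K[0,0]*d,(v-K[1,2])/K[1,1]*d,d],-1)
    Ti=np.linalg.inv(T); w=c@Ti[:3,:3].T+Ti[:3,3]; w[d==0]=np.nan; return w
def onplane(uv,z,K,T):
    Ti=np.linalg.inv(T); uv=np.atleast_2d(np.array(uv,float))
    r=np.c_[(uv[:,0]-K[0,2])/K[0,0],(uv[:,1]-K[1,2])/K[1,1],np.ones(len(uv))]@Ti[:3,:3].T
    o=Ti[:3,3]; return o+r*((z-o[2])/r[:,2])[:,None]
def proj(P,K,T):
    c=np.atleast_2d(P)@T[:3,:3].T+T[:3,3]; q=c@K.T; return q[:,:2]/q[:,2:]
E
python3 - <<'E'
from h import *
print(manip.state(), manip.grip_point_offset)
for n in("scene","top"):
    p,d,K,T=grab(n); cv2.imwrite(f"pics/{n}0.png",cv2.resize(p[...,::-1],None,fx=1.5,fy=1.5)); np.savez(f"{n}0.npz",p=p,d=d,K=K,T=T)
    print(n,np.linalg.inv(T)[:3,3].round(3),(d==0).mean())
E
```

```text
pics
{'time': 0.0, 'joint_pos': array([-1.22198222e+00,  5.33530936e-02,  1.61431371e+00, -1.26528049e-05,
        1.47600226e+00, -1.19017281e-01]), 'joint_vel': array([-7.25427871e-04, -2.58697960e-04, -1.39714664e-03,  3.00559999e-04,
        2.26342811e-03, -1.19039505e-05]), 'joint_efforts': array([-4.98311729e-04, -3.93678367e+01, -3.70177746e+01, -1.57986365e-04,
        7.19801828e-03, -4.77651071e-06]), 'tool_pos': array([ 0.28161468, -0.55725029,  0.23005359]), 'tool_rot': array([-1.03063787e-03,  9.72765578e-01,  2.31788812e-01, -1.25281703e-04]), 'contact_force': array([ 0.46839581, -0.34859799, -0.39693125]), 'ft_torque': array([0.00943616, 0.05068253, 0.00835062]), 'grasp_force': 0.0, 'gripper_width': 0.9994637401157399} 0.0187
scene [1.056 0.688 1.079] 0.0037841796875
top [ 0.287 -0.034  1.498] 0.0038706461588541665
```

View pics/scene0.png

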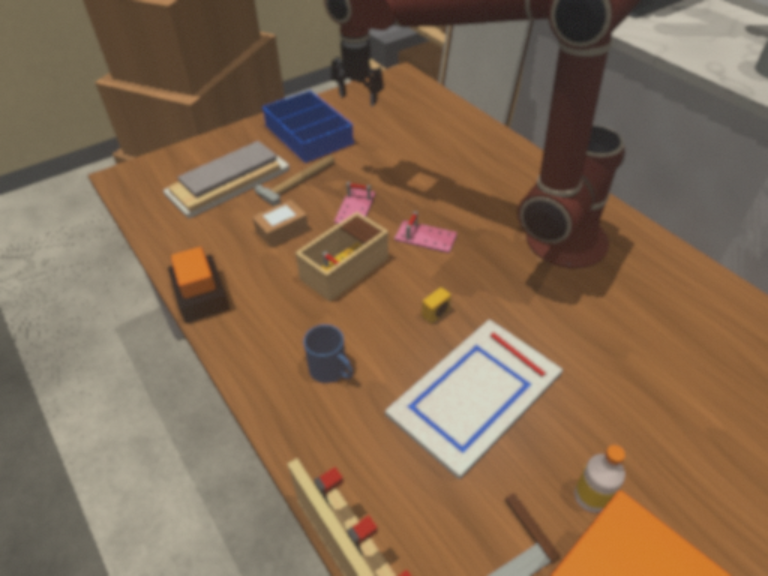

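View pics/top0.png

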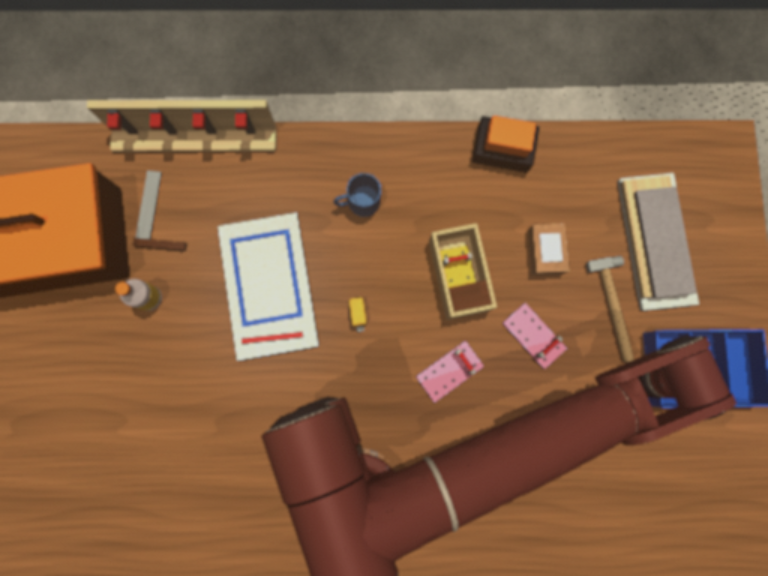

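The top view shows the panel on the left (tape frame centred near 266,278 in the 1.5x picture), the bin at (463,270) with the yellow plate and red handle at (456,258), and the tape measure at (358,312). Both pink look-alikes are outside the bin. The scene view agrees.

```bash
cat > m.py <<'E'
from h import *
def blobs(mask,mn=20):
    n,l,s,c=cv2.connectedComponentsWithStats(mask.astype(np.uint8))
    return [(s[i],c[i],l==i) for i in range(1,n) if s[i,4]>=mn]
def tape(p,K,T):
    hsv=cv2.cvtColor(p,cv2.COLOR_RGB2HSV)
    m=cv2.inRange(hsv,(108,110,90),(125,255,255))
    best=None
    for cn in cv2.findContours(m,cv2.RETR_CCOMP,cv2.CHAIN_APPROX_NONE)[0]:
        W=onplane(cn[:,0],0.018,K,T)[:,:2].astype(np.float32)*1000
        r=cv2.minAreaRect(W)
        if 110<min(r[1])<170 and 180<max(r[1])<245: print("tape",np.round(r[0],1),np.round(r[1],1),round(r[2],2))
E
python3 - <<'E'
from m import *
for n in("top","scene"):
    z=np.load(n+"0.npz"); p,d,K,T=[z[k] for k in "pdKT"]; w=cloud(d,K,T)
    hsv=cv2.cvtColor(p,cv2.COLOR_RGB2HSV); print(n); tape(p,K,T)
    H,S,V=[hsv[...,i].astype(int) for i in range(3)]
    rim=(w[...,2]>.084)&(w[...,2]<.102)&(w[...,0]>.2)
    for s,c,l in blobs(rim,60):
        P=w[l]; r=cv2.minAreaRect((P[:,:2]*1000).astype(np.float32)); print("rim",s[4],np.round(c),np.round(r[0],1),np.round(r[1],1),round(r[2],2),np.nanmedian(P[:,2]).round(4))
    roi=(w[...,0]>.3)&(w[...,0]<.8)
    for nm,m in (("red",((H<8)|(H>172))&(S>150)&(V>90)),("yel",(H>20)&(H<33)&(S>160)&(V>120))):
        for s,c,l in blobs(m&roi,8):
            P=w[l]; q=np.nanmedian(P,0)
            r=cv2.minAreaRect((P[~np.isnan(P[:,0]),:2]*1000).astype(np.float32)); print(nm,s[4],np.round(c),q.round(3),np.round(r[0]),np.round(r[1]),round(r[2],1))
E
```

```text
top
tape [532.6 225.5] [217.7 144. ] 9.66
tape [532.9 225.8] [213.9 139.6] 9.6
rim 66 [338.  99.] [ 833.7 -371.9] [108.3  14.2] 73.19 0.0935
rim 185 [ 70. 159.] [619.2 595.5] [114.1 268.4] 68.86 0.092
rim 876 [311. 188.] [ 535.  -254.9] [206.9 111.1] 11.18 0.0922
red 23 [305. 172.] [ 0.568 -0.25   0.06 ] [ 567. -248.] [ 9. 39.] 11.9
red 73 [181. 225.] [0.382 0.207 0.026] [383. 207.] [  7. 139.] 5.9
red 29 [367. 230.] [ 0.356 -0.465  0.051] [ 354. -463.] [ 7. 41.] 41.3
red 29 [310. 241.] [ 0.319 -0.258  0.052] [ 320. -258.] [40.  9.] 37.1
yel 72 [303. 167.] [ 0.595 -0.245  0.017] [ 593. -245.] [18. 67.] 9.7
yel 243 [306. 183.] [ 0.538 -0.256  0.017] [ 532. -258.] [61. 68.] 15.4
yel 151 [238. 207.] [ 0.442 -0.002  0.059] [441.  -1.] [62. 32.] 7.7
scene
tape [533.4 227.6] [215.8 141.9] 9.58
rim 284 [110.  25.] [  471.2 -1574.9] [253.3 486.6] 71.97 0.0931
rim 694 [232. 159.] [ 533.7 -252.6] [211.4 116.2] 11.08 0.0921
rim 89 [131. 189.] [ 879.1 -324.1] [ 8.8 73.2] 77.92 0.0926
rim 242 [217. 228.] [729.3 -15.8] [84.7 81.1] 58.04 0.0944
rim 97 [399. 323.] [502.7 525.2] [27.6 61.6] 18.19 0.093
red 19 [238. 123.] [ 0.355 -0.466  0.05 ] [ 355. -464.] [12. 35.] 32.2
red 14 [275. 146.] [ 0.317 -0.257  0.051] [ 320. -256.] [34.  8.] 33.9
red 14 [220. 172.] [ 0.573 -0.254  0.059] [ 572. -252.] [ 8. 32.] 13.4
red 52 [345. 236.] [0.384 0.212 0.026] [383. 210.] [ 10. 137.] 5.9
yel 22 [227. 170.] [ 0.527 -0.282  0.017] [ 526. -283.] [31. 20.] 27.8
yel 116 [291. 198.] [0.446 0.003 0.059] [443.   2.] [59. 29.] 8.7
yel 42 [393. 330.] [0.515 0.526 0.053] [514. 524.] [ 4. 20.] 5.9
```

```bash
cat >> h.py <<'E'
from scipy.spatial.transform import Rotation as Ro
def go(x,y,z,yaw):
    "remaining move to TCP x,y,z (m) with tool y at world angle yaw: in tool axes, cm, and turn"
    s=manip.state(); q=s["tool_rot"]; R=Ro.from_quat([q[1],q[2],q[3],q[0]]).as_matrix()
    d=R.T@(np.array([x,y,z])-s["tool_pos"])*100
    a=np.arctan2(R[1,1],R[0,1]); t=-(yaw-a); t=(t+np.pi)%(2*np.pi)-np.pi
    print("tool cm",d.round(2),"turn",round(t,4),"t",round(s["time"],2),"pos",s["tool_pos"].round(4),"tilt",np.degrees(np.arccos(-R[2,2])).round(2),"grip",s["grasp_force"].round(2),s["gripper_width"].round(3),"F",s["contact_force"].round(1))
E
python3 -m crank '[{"turn":-0.15},{"turn":-0.15},{"turn":-0.15},{"turn":-0.15},{"turn":-0.15}]'
python3 -m crank '[{"turn":-0.15},{"turn":-0.15},{"turn":-0.15},{"turn":-0.1},{"turn":0}]'
python3 -c "
from h import *
go(.535,-.256,.28,np.radians(11.5))"
```

```text
schema error: expected keys x, y, z, turn
schema error: expected keys x, y, z, turn
Traceback (most recent call last):
  File "h.py", line 22, in go
    print("tool cm",d.round(2),"turn",round(t,4),"t",round(s["time"],2),"pos",s["tool_pos"].round(4),"tilt",np.degrees(np.arccos(-R[2,2])).round(2),"grip",s["grasp_force"].round(2),s["gripper_width"].round(3),"F",s["contact_force"].round(1))
                                                                                                                                                           ^^^^^^^^^^^^^^^^^^^^^^
AttributeError: 'float' object has no attribute 'round'
```

```bash
sed -i 's/s\["grasp_force"\].round(2),s\["gripper_width"\].round(3)/round(float(s["grasp_force"]),2),round(float(s["gripper_width"]),3)/' h.py
python3 -m crank '[{"x":0,"y":0,"z":0,"turn":-0.149},{"x":0,"y":0,"z":0,"turn":-0.149},{"x":0,"y":0,"z":0,"turn":-0.149},{"x":0,"y":0,"z":0,"turn":-0.149},{"x":0,"y":0,"z":0,"turn":-0.149}]'
python3 -m crank '[{"x":0,"y":0,"z":0,"turn":-0.149},{"x":0,"y":0,"z":0,"turn":-0.149},{"x":0,"y":0,"z":0,"turn":-0.149},{"x":0,"y":0,"z":0,"turn":-0.11},{"x":0,"y":0,"z":0,"turn":0}]'
python3 -c "
from h import *
go(.535,-.256,.28,np.radians(11.5))"
```

```text
time: 0.6
tool_pos: [0.2817, -0.5575, 0.2305]
tool_rot: [-0.001, 0.82, 0.572, 0.0]
contact_force: [-0.0, -0.2, 0.3]
gripper_width: 0.998
grasp_force: 0.0
time: 1.1
tool_pos: [0.2817, -0.5575, 0.2307]
tool_rot: [-0.0, 0.633, 0.774, 0.0]
contact_force: [0.2, 0.4, -0.5]
gripper_width: 1.003
grasp_force: 0.0
tool cm [24.57 30.78 -4.91] turn -0.002 t 1.1 pos [ 0.2817 -0.5575  0.2307] tilt 0.06 grip 0.0 1.003 F [ 0.2  0.4 -0.5]
```

```bash
python3 -m crank '[{"x":1.2,"y":1.5,"z":-1,"turn":0},{"x":2.4,"y":3.0,"z":-1,"turn":0},{"x":2.4,"y":3.0,"z":-1,"turn":0},{"x":2.4,"y":3.0,"z":-1,"turn":0},{"x":2.4,"y":3.0,"z":-0.9,"turn":0}]'
python3 -m crank '[{"x":2.4,"y":3.0,"z":0,"turn":0},{"x":2.4,"y":3.0,"z":0,"turn":0},{"x":2.4,"y":3.0,"z":0,"turn":0},{"x":2.4,"y":3.0,"z":0,"turn":0},{"x":2.4,"y":3.0,"z":0,"turn":0}]' 50
python3 -m crank '[{"x":1.6,"y":2.0,"z":0,"turn":0},{"x":0,"y":0,"z":0,"turn":0},{"x":0,"y":0,"z":0,"turn":0}]'
python3 - <<'E'
from h import *
go(.535,-.256,.28,np.radians(11.5))
p,d,K,T=grab("wrist"); np.savez("w1.npz",p=p,d=d,K=K,T=T); cv2.imwrite("pics/w1.png",cv2.resize(p[...,::-1],None,fx=1.5,fy=1.5)); print(np.linalg.inv(T).round(3))
E
```

```text
time: 1.6
tool_pos: [0.3941, -0.4232, 0.2816]
tool_rot: [0.001, 0.634, 0.773, 0.0]
contact_force: [0.4, -0.0, 1.0]
gripper_width: 1.001
grasp_force: 0.0
time: 2.1
tool_pos: [0.5172, -0.2756, 0.2811]
tool_rot: [0.0, 0.634, 0.773, 0.0]
contact_force: [-0.4, -1.0, 0.4]
gripper_width: 0.497
grasp_force: 0.0
time: 2.4
tool_pos: [0.5328, -0.2574, 0.2807]
tool_rot: [0.0, 0.633, 0.774, -0.0]
contact_force: [0.3, -0.5, 0.1]
gripper_width: 0.502
grasp_force: 0.0
tool cm [0.1  0.25 0.07] turn -0.0012 t 2.4 pos [ 0.5328 -0.2574  0.2807] tilt 0.02 grip 0.0 0.502 F [ 0.3 -0.5  0.1]
[[ 0.98   0.191  0.053  0.52 ]
 [ 0.198 -0.945 -0.261 -0.191]
 [ 0.001  0.266 -0.964  0.424]
 [ 0.     0.     0.     1.   ]]
```

View pics/w1.png

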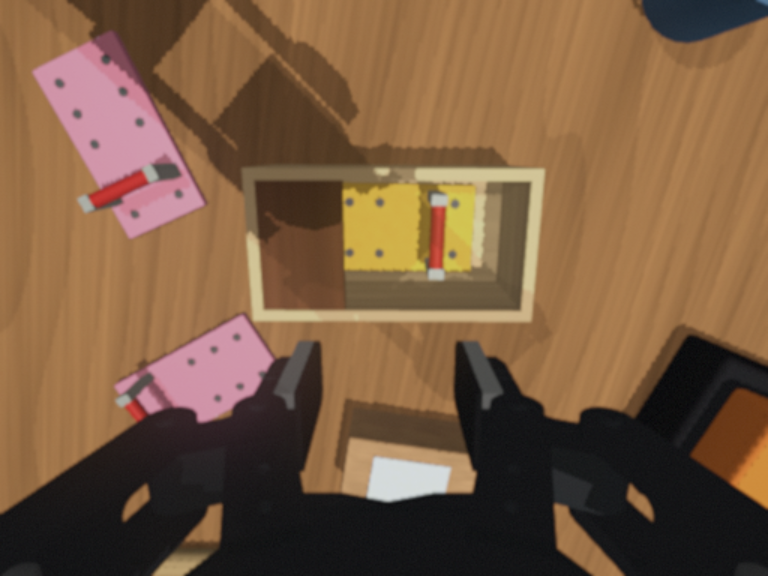

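The wrist view shows the bin squarely. The red bar runs vertically from (439,205) to (436,270), and the yellow plate's far edge is at x≈475, clear of the far wall. The lid covers x<343.

```bash
python3 - <<'E'
from m import *
z=np.load("w1.npz"); p,d,K,T=[z[k] for k in "pdKT"]; w=cloud(d,K,T)
hsv=cv2.cvtColor(p,cv2.COLOR_RGB2HSV); H,S,V=[hsv[...,i].astype(int) for i in range(3)]
rim=(w[...,2]>.082)&(w[...,2]<.102)
for s,c,l in blobs(rim,300):
    P=w[l]; r=cv2.minAreaRect((P[:,:2]*1000).astype(np.float32)); print("rim",s[4],c.round(),np.round(r[0],1),np.round(r[1],1),round(r[2],2),np.nanmedian(P[:,2]).round(4))
box=np.zeros(d.shape,bool); box[115:215,165:360]=1
m=((H<8)|(H>172))&(S>150)&(V>90)&box&(w[...,2]>.045)
for s,c,l in blobs(m,40):
    v,u=np.nonzero(l); P=onplane(np.c_[u,v],.055,K,T)[:,:2]*1000; r=cv2.minAreaRect(P.astype(np.float32)); print("bar",s[4],c.round(1),P.mean(0).round(1),np.round(r[0],1),np.round(r[1],1),round(r[2],2),np.nanmax(w[l][:,2]).round(4))
m=(H>20)&(H<34)&(S>130)&(V>110)&box&(w[...,2]<.03)
u0=[];v,u=np.nonzero(m); P=onplane(np.c_[u,v],.017,K,T)[:,:2]*1000; r=cv2.minAreaRect(P.astype(np.float32)); print("plate",len(P),np.round(r[0],1),np.round(r[1],1),round(r[2],2),np.nanmedian(w[m][:,2]).round(4)); print(cv2.boxPoints(r).round(1))
E
```

```text
rim 9874 [234. 162.] [ 536.3 -255.3] [206.5 110.6] 11.13 0.0933
rim 843 [492. 291.] [ 838.2 -352.3] [70.3 11.1] 71.05 0.0917
bar 301 [290.8 157.8] [ 570.4 -247. ] [ 570.1 -247. ] [ 9.5 46.7] 10.35 0.0631
plate 4098 [ 549.9 -250. ] [111.4  76.3] 10.31 0.0174
[[ 488.2 -222.4]
 [ 501.9 -297.5]
 [ 611.5 -277.6]
 [ 597.8 -202.5]]
```

```bash
python3 -c "
from h import *
go(.570,-.247,.0365,np.radians(10.3))"
```

```text
tool cm [ 0.36  3.91 24.41] turn 0.0187 t 2.45 pos [ 0.5324 -0.2581  0.2806] tilt 0.02 grip 0.0 0.5 F [-0.4  0.1  0.8]
```

```bash
python3 -m crank '[{"x":0.2,"y":2.0,"z":2,"turn":0.019},{"x":0.2,"y":1.9,"z":3,"turn":0},{"x":0,"y":0,"z":4,"turn":0},{"x":0,"y":0,"z":4,"turn":0},{"x":0,"y":0,"z":3,"turn":0}]'
python3 -m crank '[{"x":0,"y":0,"z":2,"turn":0},{"x":0,"y":0,"z":1,"turn":0},{"x":0,"y":0,"z":0,"turn":0},{"x":0,"y":0,"z":0,"turn":0}]'
python3 - <<'E'
from h import *
go(.570,-.247,.0365,np.radians(10.3))
E
```

```text
time: 2.95
tool_pos: [0.5684, -0.2475, 0.1175]
tool_rot: [-0.001, 0.642, 0.767, -0.0]
contact_force: [-0.6, 0.5, -0.3]
gripper_width: 0.497
grasp_force: 0.0
time: 3.35
tool_pos: [0.5706, -0.248, 0.0917]
tool_rot: [0.001, 0.641, 0.767, 0.0]
contact_force: [0.8, 0.5, -0.2]
gripper_width: 0.497
grasp_force: 0.0
tool cm [ 0.11 -0.05  5.52] turn -0.0008 t 3.35 pos [ 0.5706 -0.248   0.0917] tilt 0.11 grip 0.0 0.497 F [ 0.8  0.5 -0.2]
```

```bash
python3 -m crank '[{"x":0.1,"y":0,"z":2,"turn":0},{"x":0,"y":0,"z":2,"turn":0},{"x":0,"y":0,"z":1,"turn":0},{"x":0,"y":0,"z":0.5,"turn":0},{"x":0,"y":0,"z":0,"turn":0}]'
python3 -m crank '[{"x":0,"y":0,"z":0,"turn":0},{"x":0,"y":0,"z":0,"turn":0},{"x":0,"y":0,"z":0,"turn":0},{"x":0,"y":0,"z":0,"turn":0}]' 16
python3 -m crank '[{"x":0,"y":0,"z":0,"turn":0},{"x":0,"y":0,"z":0,"turn":0},{"x":0,"y":0,"z":0,"turn":0}]' 12
```

```text
time: 3.85
tool_pos: [0.5701, -0.2463, 0.0357]
tool_rot: [0.0, 0.641, 0.768, 0.0]
contact_force: [0.2, 0.1, -0.1]
gripper_width: 0.499
grasp_force: 0.0
time: 4.25
tool_pos: [0.5702, -0.2462, 0.0358]
tool_rot: [0.0, 0.641, 0.768, 0.0]
contact_force: [-0.7, -0.7, -0.1]
gripper_width: 0.161
grasp_force: 0.0
time: 4.55
tool_pos: [0.5701, -0.2463, 0.0358]
tool_rot: [0.0, 0.641, 0.768, -0.0]
contact_force: [-1.2, 1.2, 4.2]
gripper_width: 0.126
grasp_force: 29.2
```

```bash
python3 -m crank '[{"x":0,"y":0,"z":0,"turn":0},{"x":0,"y":0,"z":0,"turn":0}]' 12.4
python3 -m crank '[{"x":0,"y":0,"z":-0.5,"turn":0},{"x":0,"y":0,"z":-1,"turn":0},{"x":0,"y":0,"z":-1,"turn":0},{"x":0,"y":0,"z":0,"turn":0}]'
python3 - <<'E'
from h import *
p,d,K,T=grab("wrist"); cv2.imwrite("pics/w2.png",p[...,::-1])
E
```

```text
time: 4.75
tool_pos: [0.5701, -0.2462, 0.0358]
tool_rot: [0.0, 0.641, 0.768, -0.0]
contact_force: [-1.8, 1.7, 5.8]
gripper_width: 0.127
grasp_force: 29.3
time: 5.15
tool_pos: [0.5712, -0.2468, 0.0624]
tool_rot: [0.002, 0.641, 0.768, 0.0]
contact_force: [0.4, -1.0, -2.7]
gripper_width: 0.128
grasp_force: 28.6
```

View pics/w2.png

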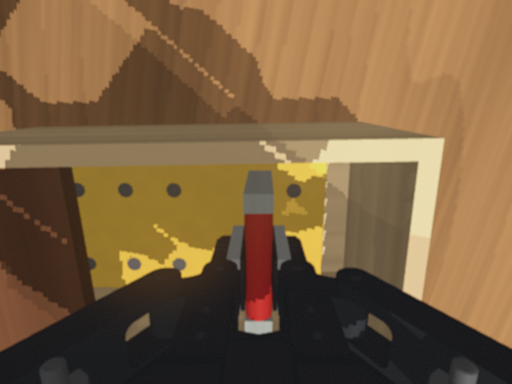

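The bar is held centrally between the pads, and the plate's far end shows at (325,165-270). I'll check the plate's tilt from the depth before lifting further.

```bash
cat >> m.py <<'E'
def tilt():
    p,d,K,T=grab("wrist"); w=cloud(d,K,T); hsv=cv2.cvtColor(p,cv2.COLOR_RGB2HSV); H,S,V=[hsv[...,i].astype(int) for i in range(3)]
    m=(H>20)&(H<34)&(S>130)&(V>90)&(d>0); m=cv2.erode(m.astype(np.uint8),np.ones((3,3)))>0
    l=max(blobs(m,30),key=lambda b:b[0][4])[2]; P=w[l]; c=np.median(P,0); P=P[np.linalg.norm(P-c,axis=1)<.16]
    n=np.linalg.svd(P-P.mean(0),full_matrices=False)[2][2]; n*=np.sign(n[2])
    print("plate px",len(P),"normal",n.round(3),"tilt",np.degrees(np.arccos(n[2])).round(1),"z",P[:,2].min().round(3),P[:,2].max().round(3),"rms mm",(1000*np.std((P-P.mean(0))@n)).round(1)); return P,n
E
python3 -c "
from m import *
tilt()"
python3 -m crank '[{"x":0,"y":0,"z":0,"turn":0},{"x":0,"y":0,"z":0,"turn":0},{"x":0,"y":0,"z":0,"turn":0}]' 13
python3 -c "
from m import *
tilt()"
```

```text
plate px 17433 normal [-0.02  -0.003  1.   ] tilt 1.1 z 0.039 0.046 rms mm 0.6
time: 5.55
tool_pos: [0.5696, -0.2459, 0.0598]
tool_rot: [-0.0, 0.641, 0.768, -0.0]
contact_force: [-0.2, -0.8, -3.2]
gripper_width: 0.131
grasp_force: 19.0
plate px 13600 normal [-0.02  -0.005  1.   ] tilt 1.2 z 0.037 0.043 rms mm 0.6
```

```bash
python3 -m crank '[{"x":0,"y":0,"z":0,"turn":0},{"x":0,"y":0,"z":0,"turn":0},{"x":0,"y":0,"z":0,"turn":0}]' 13.4
python3 -c "
from m import *
tilt()"
```

```text
time: 5.9
tool_pos: [0.5699, -0.2461, 0.0603]
tool_rot: [-0.0, 0.641, 0.768, -0.0]
contact_force: [-0.1, -0.9, -3.0]
gripper_width: 0.133
grasp_force: 10.5
plate px 13548 normal [-0.026 -0.006  1.   ] tilt 1.5 z 0.037 0.044 rms mm 0.6
```

```bash
python3 -m crank '[{"x":0,"y":0,"z":0,"turn":0},{"x":0,"y":0,"z":0,"turn":0},{"x":0,"y":0,"z":0,"turn":0},{"x":0,"y":0,"z":0,"turn":0}]' 13.5
python3 -c "
from m import *
tilt()"
```

```text
time: 6.35
tool_pos: [0.5699, -0.2461, 0.0604]
tool_rot: [-0.0, 0.641, 0.768, -0.0]
contact_force: [0.4, 0.3, -2.2]
gripper_width: 0.134
grasp_force: 8.3
plate px 11681 normal [-0.21  -0.039  0.977] tilt 12.3 z 0.016 0.04 rms mm 0.5
```

```bash
python3 -m crank '[{"x":0,"y":0,"z":-0.5,"turn":0},{"x":0,"y":0,"z":-1,"turn":0},{"x":0,"y":0,"z":-1,"turn":0},{"x":0,"y":0,"z":-1,"turn":0},{"x":0,"y":0,"z":-0.5,"turn":0}]'
python3 -m crank '[{"x":0,"y":0,"z":0,"turn":0},{"x":0,"y":0,"z":0,"turn":0}]'
python3 -c "
from m import *
tilt();go(.57,-.247,.25,np.radians(10.3))"
```

```text
time: 6.9
tool_pos: [0.5709, -0.2466, 0.1026]
tool_rot: [0.002, 0.641, 0.768, 0.0]
contact_force: [0.7, 0.1, -2.6]
gripper_width: 0.133
grasp_force: 8.3
time: 7.1
tool_pos: [0.5699, -0.2461, 0.1004]
tool_rot: [0.0, 0.641, 0.768, 0.0]
contact_force: [-0.8, -0.4, -2.9]
gripper_width: 0.138
grasp_force: 8.3
plate px 16066 normal [-0.271 -0.05   0.961] tilt 16.0 z 0.053 0.093 rms mm 0.6
tool cm [-1.100e-01  1.000e-02 -1.501e+01] turn 0.0002 t 7.15 pos [ 0.5696 -0.2459  0.0999] tilt 0.05 grip 8.26 0.138 F [ 0.2 -0.7 -2.8]
```

```bash
python3 -m crank '[{"x":0,"y":0,"z":0,"turn":0},{"x":0,"y":0,"z":0,"turn":0},{"x":0,"y":0,"z":0,"turn":0},{"x":0,"y":0,"z":0,"turn":0}]' 13.6
python3 -c "
from m import *
tilt();go(.57,-.247,.25,np.radians(10.3))"
```

```text
time: 7.55
tool_pos: [0.5698, -0.246, 0.1001]
tool_rot: [-0.0, 0.641, 0.768, -0.0]
contact_force: [-0.7, 0.5, -2.2]
gripper_width: 0.132
grasp_force: 6.3
plate px 15449 normal [-0.426 -0.078  0.901] tilt 25.7 z 0.032 0.099 rms mm 0.6
tool cm [-9.000e-02 -1.000e-02 -1.498e+01] turn 0.0002 t 7.6 pos [ 0.5699 -0.2461  0.1002] tilt 0.01 grip 6.32 0.135 F [ 0.3 -0.5 -3.5]
```

```bash
python3 -m crank '[{"x":0,"y":0,"z":0,"turn":0},{"x":0,"y":0,"z":0,"turn":0},{"x":0,"y":0,"z":0,"turn":0},{"x":0,"y":0,"z":0,"turn":0}]'
python3 -c "
from m import *
P,n=tilt();go(.57,-.247,.25,np.radians(10.3))"
```

```text
time: 8.0
tool_pos: [0.57, -0.2461, 0.1003]
tool_rot: [0.0, 0.641, 0.768, -0.0]
contact_force: [-1.2, 0.7, -3.0]
gripper_width: 0.136
grasp_force: 6.3
plate px 15554 normal [-0.426 -0.078  0.901] tilt 25.7 z 0.033 0.1 rms mm 0.6
tool cm [-9.000e-02 -1.000e-02 -1.497e+01] turn 0.0002 t 8.05 pos [ 0.57   -0.2461  0.1003] tilt 0.0 grip 6.32 0.14 F [-1.   0.7 -1.9]
```

```bash
python3 -m crank '[{"x":0,"y":0,"z":0,"turn":0},{"x":0,"y":0,"z":-0.5,"turn":0},{"x":0,"y":0,"z":-0.5,"turn":0},{"x":0,"y":0,"z":-0.5,"turn":0},{"x":0,"y":0,"z":0,"turn":0}]' 12
python3 -m crank '[{"x":0,"y":0.5,"z":0,"turn":0},{"x":0,"y":1,"z":0,"turn":0},{"x":0,"y":1,"z":0,"turn":0},{"x":0,"y":1,"z":0,"turn":0},{"x":0,"y":0,"z":0,"turn":0}]'
python3 - <<'E'
from m import *
P,n=tilt();go(.57,-.247,.25,np.radians(10.3))
p,d,K,T=grab("wrist"); cv2.imwrite("pics/w3.png",p[...,::-1])
E
```

```text
time: 8.55
tool_pos: [0.5707, -0.2465, 0.1169]
tool_rot: [0.001, 0.641, 0.768, 0.0]
contact_force: [0.8, 0.9, -2.4]
gripper_width: 0.13
grasp_force: 27.8
time: 9.05
tool_pos: [0.6052, -0.2401, 0.1169]
tool_rot: [-0.0, 0.64, 0.768, -0.001]
contact_force: [-5.4, -0.4, 5.4]
gripper_width: 0.122
grasp_force: 28.7
plate px 8828 normal [-0.421 -0.083  0.903] tilt 25.4 z 0.05 0.096 rms mm 0.5
tool cm [ -0.05  -3.6  -13.31] turn 0.0011 t 9.1 pos [ 0.6052 -0.2401  0.1169] tilt 0.08 grip 28.62 0.131 F [-5.8 -0.7  4.4]
```

View pics/w3.png

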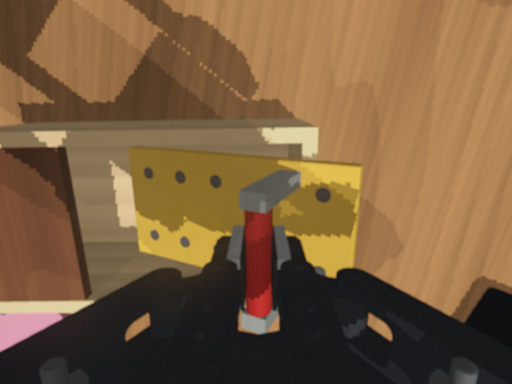

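The plate is clear of the lid: its low end is at (135,150-250) and the lid edge is at x≈70. It only brushes the far rim lightly, so I can raise it.

```bash
python3 -m crank '[{"x":0,"y":0,"z":-0.6,"turn":0},{"x":0,"y":-0.3,"z":-1.2,"turn":0},{"x":0,"y":-0.3,"z":-2,"turn":0},{"x":0,"y":0,"z":-2.5,"turn":0},{"x":0,"y":0,"z":-2.5,"turn":0}]'
python3 -m crank '[{"x":0,"y":0,"z":-2.5,"turn":0},{"x":0,"y":0,"z":-1.2,"turn":0},{"x":0,"y":0,"z":0,"turn":0},{"x":0,"y":0,"z":0,"turn":0}]'
python3 - <<'E'
from m import *
P,n=tilt();go(.57,.23,.22,np.radians(9.6))
p,d,K,T=grab("top"); tape(p,K,T)
E
```

```text
time: 9.65
tool_pos: [0.5983, -0.2407, 0.2043]
tool_rot: [-0.0, 0.641, 0.768, 0.0]
contact_force: [0.9, -0.0, -2.4]
gripper_width: 0.128
grasp_force: 28.0
time: 10.05
tool_pos: [0.5982, -0.2407, 0.2394]
tool_rot: [-0.001, 0.641, 0.768, -0.0]
contact_force: [-0.0, -0.0, -2.4]
gripper_width: 0.127
grasp_force: 28.0
plate px 14872 normal [-0.418 -0.078  0.905] tilt 25.2 z 0.173 0.238 rms mm 0.5
tool cm [46.78  5.69  1.91] turn 0.0124 t 10.1 pos [ 0.5978 -0.2405  0.2384] tilt 0.16 grip 27.99 0.131 F [-0.3  0.5 -3.1]
tape [532.9 225.5] [217.2 143.9] 9.66
tape [532.9 225.8] [213.9 139.6] 9.6
```

```bash
python3 -m crank '[{"x":1.5,"y":0.2,"z":0,"turn":0.012},{"x":3,"y":0.5,"z":0,"turn":0},{"x":4,"y":0.5,"z":0,"turn":0},{"x":4,"y":0.5,"z":0,"turn":0},{"x":4,"y":0.5,"z":0,"turn":0}]'
python3 -m crank '[{"x":4,"y":0.5,"z":0,"turn":0},{"x":4,"y":0.5,"z":0,"turn":0},{"x":4,"y":0.5,"z":0,"turn":0},{"x":4,"y":0.5,"z":0,"turn":0},{"x":4,"y":0.5,"z":0,"turn":0}]'
python3 -m crank '[{"x":4,"y":0.5,"z":0,"turn":0},{"x":3,"y":0.5,"z":0,"turn":0},{"x":2,"y":0.3,"z":0,"turn":0},{"x":1,"y":0.2,"z":0,"turn":0},{"x":0,"y":0,"z":0,"turn":0}]'
python3 - <<'E'
from m import *
P,n=tilt();go(.5724,.2332,.12,np.radians(9.6))
E
```

```text
time: 10.65
tool_pos: [0.5914, -0.073, 0.2383]
tool_rot: [-0.001, 0.646, 0.764, -0.001]
contact_force: [1.2, 0.4, -1.8]
gripper_width: 0.125
grasp_force: 28.0
time: 11.15
tool_pos: [0.5825, 0.1284, 0.2384]
tool_rot: [-0.001, 0.645, 0.764, -0.001]
contact_force: [0.1, -0.1, -2.7]
gripper_width: 0.127
grasp_force: 28.0
time: 11.65
tool_pos: [0.5811, 0.2286, 0.2389]
tool_rot: [-0.001, 0.645, 0.764, -0.001]
contact_force: [0.5, -1.4, -2.8]
gripper_width: 0.126
grasp_force: 28.0
plate px 2389 normal [-0.422 -0.073  0.904] tilt 25.3 z 0.218 0.237 rms mm 0.6
tool cm [ 0.71 -0.76 11.91] turn 0.0009 t 11.7 pos [0.5813 0.2276 0.2391] tilt 0.12 grip 27.98 0.128 F [-0.2 -0.6 -3.2]
```

```bash
python3 -m crank '[{"x":0.3,"y":-0.3,"z":1.5,"turn":0},{"x":0.4,"y":-0.4,"z":3,"turn":0},{"x":0,"y":0,"z":3.5,"turn":0},{"x":0,"y":0,"z":3,"turn":0},{"x":0,"y":0,"z":1.5,"turn":0}]'
python3 -m crank '[{"x":0,"y":0,"z":0.8,"turn":0},{"x":0,"y":0,"z":0.4,"turn":0},{"x":0,"y":0,"z":0,"turn":0},{"x":0,"y":0,"z":0,"turn":0}]'
python3 - <<'E'
from m import *
P,n=tilt();go(.5724,.2332,.0458,np.radians(9.6))
E
```

```text
time: 12.2
tool_pos: [0.5709, 0.2318, 0.1104]
tool_rot: [-0.002, 0.646, 0.763, -0.003]
contact_force: [-0.2, -0.3, -3.8]
gripper_width: 0.129
grasp_force: 28.0
time: 12.6
tool_pos: [0.5747, 0.2339, 0.1051]
tool_rot: [0.001, 0.645, 0.764, 0.001]
contact_force: [0.3, -0.6, -2.9]
gripper_width: 0.127
grasp_force: 28.0
plate px 1493 normal [-0.427 -0.076  0.901] tilt 25.7 z 0.038 0.068 rms mm 0.5
tool cm [-0.04 -0.26  5.93] turn 0.0005 t 12.65 pos [0.5747 0.234  0.1051] tilt 0.18 grip 27.98 0.12 F [ 0.6 -0.4 -2.2]
```

```bash
python3 -m crank '[{"x":0,"y":-0.2,"z":0.5,"turn":0},{"x":0,"y":0,"z":0.4,"turn":0},{"x":0,"y":0,"z":0,"turn":0},{"x":0,"y":0,"z":0,"turn":0}]' 13.3
python3 -m crank '[{"x":0,"y":0,"z":0.4,"turn":0},{"x":0,"y":0,"z":0.4,"turn":0},{"x":0,"y":0,"z":0.4,"turn":0},{"x":0,"y":0,"z":0.4,"turn":0},{"x":0,"y":0,"z":0,"turn":0}]'
python3 - <<'E'
from m import *
P,n=tilt();go(.5724,.2332,.0458,np.radians(9.6))
E
```

```text
time: 13.05
tool_pos: [0.5714, 0.2333, 0.094]
tool_rot: [-0.0, 0.645, 0.764, -0.0]
contact_force: [-0.2, 0.3, -1.9]
gripper_width: 0.131
grasp_force: 12.0
time: 13.55
tool_pos: [0.5711, 0.2332, 0.0775]
tool_rot: [-0.0, 0.645, 0.764, -0.001]
contact_force: [1.6, 0.1, -0.0]
gripper_width: 0.131
grasp_force: 12.3
plate px 4714 normal [-0.274 -0.046  0.961] tilt 16.1 z 0.026 0.053 rms mm 0.5
tool cm [-0.02  0.14  3.18] turn 0.0004 t 13.6 pos [0.5711 0.2332 0.0776] tilt 0.09 grip 12.3 0.137 F [ 1.7  0.4 -0.4]
```

Turning down as wanted, with low forces.

```bash
python3 -m crank '[{"x":0,"y":0,"z":0.5,"turn":0},{"x":0,"y":0,"z":0.5,"turn":0},{"x":0,"y":0,"z":0.5,"turn":0},{"x":0,"y":0,"z":0.5,"turn":0},{"x":0,"y":0,"z":0.3,"turn":0}]'
python3 -m crank '[{"x":0,"y":0,"z":0.3,"turn":0},{"x":0,"y":0,"z":0.3,"turn":0},{"x":0,"y":0,"z":0.1,"turn":0},{"x":0,"y":0,"z":0,"turn":0}]'
python3 - <<'E'
from m import *
P,n=tilt();go(.5724,.2332,.0458,np.radians(9.6))
E
```

```text
time: 14.1
tool_pos: [0.571, 0.2331, 0.0542]
tool_rot: [-0.0, 0.645, 0.764, -0.001]
contact_force: [1.8, 1.1, -0.1]
gripper_width: 0.134
grasp_force: 12.6
time: 14.5
tool_pos: [0.5712, 0.2332, 0.0479]
tool_rot: [-0.0, 0.645, 0.764, -0.0]
contact_force: [1.3, 0.5, -0.9]
gripper_width: 0.135
grasp_force: 12.6
plate px 12429 normal [-0.017 -0.003  1.   ] tilt 1.0 z 0.025 0.031 rms mm 0.6
tool cm [-0.02  0.12  0.22] turn 0.0005 t 14.55 pos [0.5712 0.2332 0.048 ] tilt 0.06 grip 12.59 0.132 F [ 0.2  1.  -0.4]
```

```bash
python3 -m crank '[{"x":0,"y":0,"z":0.1,"turn":0},{"x":0,"y":0,"z":0.1,"turn":0},{"x":0,"y":0,"z":0.05,"turn":0},{"x":0,"y":0,"z":0,"turn":0},{"x":0,"y":0,"z":0,"turn":0}]'
python3 - <<'E'
from m import *
P,n=tilt();go(.5724,.2332,.0458,np.radians(9.6))
E
```

```text
time: 15.05
tool_pos: [0.5718, 0.2333, 0.0459]
tool_rot: [0.0, 0.645, 0.764, 0.0]
contact_force: [1.2, -0.0, 0.4]
gripper_width: 0.14
grasp_force: 12.7
plate px 12847 normal [-0.001 -0.     1.   ] tilt 0.1 z 0.025 0.03 rms mm 0.6
tool cm [-0.03  0.06  0.02] turn 0.0005 t 15.1 pos [0.5718 0.2334 0.046 ] tilt 0.03 grip 12.67 0.13 F [0.9 0.7 0. ]
```

Flat on the panel, so I release and rise.

```bash
python3 -m crank '[{"x":0,"y":0,"z":0,"turn":0},{"x":0,"y":0,"z":0,"turn":0}]' 20
python3 -m crank '[{"x":0,"y":0,"z":0,"turn":0},{"x":0,"y":0,"z":0,"turn":0},{"x":0,"y":0,"z":0,"turn":0}]' 50
python3 -m crank '[{"x":0,"y":0,"z":-1,"turn":0},{"x":0,"y":0,"z":-2,"turn":0},{"x":0,"y":0,"z":-4,"turn":0},{"x":0,"y":0,"z":-4,"turn":0},{"x":0,"y":0,"z":-4,"turn":0}]'
python3 -m crank '[{"x":0,"y":0,"z":-4,"turn":0},{"x":0,"y":0,"z":-2,"turn":0},{"x":0,"y":0,"z":0,"turn":0},{"x":0,"y":0,"z":0,"turn":0}]'
python3 - <<'E'
from m import *
P,n=tilt()
p,d,K,T=grab("wrist"); tape(p,K,T); cv2.imwrite("pics/w4.png",p[...,::-1])
hsv=cv2.cvtColor(p,cv2.COLOR_RGB2HSV); m=cv2.inRange(hsv,(20,130,90),(34,255,255))
w=cloud(d,K,T); m[~((abs(w[...,0]-.533)<.13)&(abs(w[...,1]-.2265)<.1))]=0
v,u=np.nonzero(m); r=cv2.minAreaRect((onplane(np.c_[u,v],.027,K,T)[:,:2]*1000).astype(np.float32)); print(r)
c=cv2.boxPoints(r)/1000-[.533,.2265]; a=np.radians(9.6); print((c@np.array([[np.cos(a),-np.sin(a)],[np.sin(a),np.cos(a)]])).round(4))
E
```

```text
time: 15.3
tool_pos: [0.5712, 0.2333, 0.0456]
tool_rot: [-0.0, 0.645, 0.764, -0.0]
contact_force: [-0.7, -1.2, 0.1]
gripper_width: 0.199
grasp_force: 0.0
time: 15.6
tool_pos: [0.5715, 0.2333, 0.0457]
tool_rot: [-0.0, 0.645, 0.764, -0.0]
contact_force: [-0.2, -0.6, -0.0]
gripper_width: 0.499
grasp_force: 0.0
time: 16.1
tool_pos: [0.5714, 0.2333, 0.1981]
tool_rot: [0.0, 0.645, 0.764, 0.0]
contact_force: [-0.3, -0.4, -0.1]
gripper_width: 0.502
grasp_force: 0.0
time: 16.5
tool_pos: [0.5715, 0.2333, 0.256]
tool_rot: [0.0, 0.645, 0.764, 0.0]
contact_force: [0.3, 1.2, -0.9]
gripper_width: 0.499
grasp_force: 0.0
plate px 3446 normal [-0.002 -0.001  1.   ] tilt 0.1 z 0.025 0.03 rms mm 0.7
tape [532.7 226.1] [222.5 147.4] 9.64
tape [532.9 225.8] [205.2 130.4] 9.66
((530.3917846679688, 115.85942840576172), (320.7440185546875, 157.36280822753906), 88.67318725585938)
[[-0.1287 -0.2512]
 [ 0.0258 -0.281 ]
 [ 0.0866  0.0339]
 [-0.0679  0.0637]]
```

View pics/w4.png

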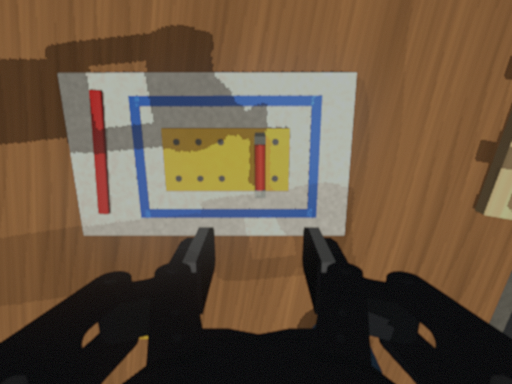

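The plate lies flat and square at (163-290, 128-191), well inside the blue frame (130-321, 97-216). The pencil is in its place.

```bash
python3 -c "
from plant import manip
print(manip.job_done())"
```

```text
the job is handed in; nothing more can be done
None
```

The template came out handle end first and now lies flat, handle up, released and well inside the blue tape; the job is handed in at about 17 s of the 54 s, but no verdict came back.

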